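# Point out the screw left proud and the spanner for it

## Robot

A 7-joint arm with a two-finger parallel gripper is mounted at the origin on the work surface. World frame = base frame: x ahead of the robot, y to its left, z up, the work surface at z = 0. Lengths are in m, angles in rad, forces in N, time in s.
With the tool pointing down it reaches from about 0.425 to 0.925 m from the base axis. Payload 6.8 kg.
Tool frame: the origin (TCP) lies between the finger pads, 19 mm behind the fingertips; this is the grasp point; z points along the fingers, y is the line along which they close (so a half turn about z gives the same grasp; the last joint's range is limited). The gripper opens to 88 mm and grips with 3 to 60 N. Pads are 20 mm wide; open, the fingers measure 115 mm over their backs; the gripper's body (75 mm by 178 mm) begins 61 mm behind the grasp point.
Start: joints at [-1.364, 0.477, 0.022, 1.555, -0.011, 1.109, -0.083], TCP at [0.209, 0.642, 0.241] pointing down, gripper open.
Joint ranges: [-2.96, 2.96], [-0.34, 2.1], [-1.41, 1.46], [0.24, 2.44], [-1.37, 4.51], [0.17, 1.92], [-2.96, 2.96]. Speed limits (rad/s): [2.39, 2.39, 3.14, 3.14, 3.14, 3.14, 3.14].

## Interface

Orientations are given as a unit quaternion [w, x, y, z].
In Python, from bench import sense, get_image, camera_params, close_job gives the robot as it stands. The module is installed in compiled form; this text tells all that it offers.
- The arm moves only by the shell command python3 -m handwheel 'ROWS' [OPENING] [FORCE]. ROWS is JSON, a list of rows, each an object of numbers: "tx", "ty", "tz": the shift along the tool's x, y, z in mm; "turn": the turn about the tool's z in degrees. A call has 1 to 12 rows; each row shifts and turns the commanded pose from where the row before left it, along the tool's axes as they then stand; what a row does not reach is not made up. A row lasts 1/8 s, in which the tool goes at most 62.5 mm and 10.7 degrees, less where a joint would pass 70% of its speed; a pose out of reach is approached as far as the arm can. A call is refused whole if a number of a shift passes 62.5 or a number of a turn 10.7, either way. A call with a gripper value outside its range is refused whole. OPENING is the closure, from -1 (fully open) to 1 (shut), so that 0 is half open, set as the call begins (- or left out, the last holds). The fingers move at their own pace and stop on an object; FORCE is the grip in N (left out, the last holds). Time passes only in rows, so rows that do not move let the fingers close. It gives the time, the measured TCP pose, the force, the opening and the grip force at its end, in the units of the state.
- sense(): the state, without advancing time (a new reading comes with each control period).
- get_image(name): name is "side" or "top"; returns (picture, depth): 480x640x3 uint8, red, green, blue; 480x640 float32, m along the optical axis (not along the pixel's ray), 0 where there is no reading.
- camera_params(name): a dict with "mtx" (3x3 intrinsics, pixels), "dist_coeffs" ([k1, k2, p1, p2, k3] as OpenCV has them; the pictures are not rectified), "R" (3x3) and "t" (3): a world point X has camera coordinates R X + t. Camera axes: x right, y down, z forward; pixel columns grow to the right and rows downward; lengths in m; the calibration is good to about 2 mm. A picture is of the moment at which its call begins. camera_params takes no time and is no camera call.
- close_job(): hands the job in; it is judged then, once.
The state is a dict: "t": time; "joint_positions": joint angles; "joint_velocities": joint speeds; "joint_torque": joint torques, N m; "position": TCP position; "ee_rot": TCP orientation; "force": force on the tool from outside, world axes, zero at the start; "wrist_torque": the same for the moment, N m; "width": finger opening in m; "grip_force": force on a finger pad.
Only numpy, scipy, OpenCV 4.12 (cv2) and the standard library are available. Lean on these libraries where they do the work, as an engineer would, in place of code of your own. Each camera call takes 0.05 s, during which the arm holds its last target. There are 200 camera calls.

## Task

Show your workmate what is left to do on the timber joint: with the fingers pointing down, point at the one coach screw in the steel T-plate that still stands proud, fingertips two or three centimetres above its head, and stay there about three seconds; then point in the same way at the spanner on the bench, anywhere along it, again for about three seconds. Touch nothing, and do not dip down over the other screws, the hammer or the screwdriver on the way. Finish with the hand drawn back at least 20 cm clear of both the screw and the spanner.

Things in the scene. Friction and masses are not known exactly. Their poses are not given: they have to be found in the camera images.
- frame: Workpiece, fixed: two pale timbers 95 mm wide, 60 mm thick, flat on the bench as a T: rail 500 mm along own x, the other butts its middle and runs 260 mm to +y. Steel T-plate on top, upper face 65 mm above bench, with five hex coach screws at x, y = (-85,0), (0,0), (85,0), (0,75), (0,150) mm; which is proud varies. Origin: on the bench under screw (0,0); z up.
- proud_head (a point): Centre of the top of the hex head (about 17 mm across flats, 7 mm high) of the one coach screw not yet driven home: its bright head stands on 20 mm of bare 10 mm shank above the washer, its top 94.5 mm above the bench. Fixed; z up.
- tight1_head (a point): Centre of the top of the dark hex head of a coach screw that is fully home, tight on its 24 mm washer; top 74.5 mm above the bench. Fixed; z up.
- tight2_head (a point): Centre of the top of the dark hex head of a coach screw that is fully home, tight on its 24 mm washer; top 74.5 mm above the bench. Fixed; z up.
- tight3_head (a point): Centre of the top of the dark hex head of a coach screw that is fully home, tight on its 24 mm washer; top 74.5 mm above the bench. Fixed; z up.
- tight4_head (a point): Centre of the top of the dark hex head of a coach screw that is fully home, tight on its 24 mm washer; top 74.5 mm above the bench. Fixed; z up.
- spanner: Plain steel 17 mm combination spanner lying loose and flat on the bench, 210 mm long along its own x (from -105 to +105 mm; ring end 28 mm wide at +x, open end 36 mm wide at -x), shank 13 mm wide, 8 mm thick at most. Origin: middle of its length, on the bench; z up.
- hammer_grip (a point): Loose hammer lying on the bench, 260 mm long along its own x, 26 mm thick, its 78 mm wide steel head at the +x end. This point: on the handle, 65 mm from the head's middle, 13 mm above the bench.
- screwdriver_grip (a point): Loose screwdriver lying on the bench, 200 mm long along its own x, handle 100 mm long and 25 mm thick at the -x end, steel blade to +x. This point: on the handle, 60 mm from its butt end, 13 mm above the bench.
- carton: Closed green carton of screws with a pale band, 120 x 85 x 60 mm high, loose, near the tools' robot-side end. Origin: centre of its underside. (A blue cordless drill, 190 mm tall, stands out of the way in the bench's far right corner.)
There are look-alikes about, which are no part of the job. Several things have the shape of the spanner; the one meant has the colours described above.

How it is judged:
By the outcome, as a careful person would: the job done as asked, in the order asked, and still so for the second after the job is handed in, with the robot touching nothing.
It also fails if it takes over 48 s, if anything falls off the work surface, if the arm or the gripper's body presses on something with over 40 N, if the wrist force passes 120 N, or if a joint passes its speed limit or range.

## Working session

There is one attempt and no reset: what is moved stays moved. The work goes in short steps, Python scripts to look and compute and a shell command to move; the robot and the scene stay as the last step left them, time stands still between calls to the robot, and variables do not carry over. Pictures are saved under pics/ and viewed, at most 10 in all, crops included, and the job is handed in when it is done.

```bash
mkdir -p pics; python3 - <<'E'
from bench import *
import cv2,numpy as np
s=sense();print(s['t'],s['position'],s['ee_rot'],s['width'])
for n in('top','side'):
    p,d=get_image(n);np.savez(''+n,p=p,d=d,**camera_params(n));cv2.imwrite(f'pics/{n}0.png',p[...,::-1])
    c=camera_params(n);print(n,c)
E
```

```text
0.0 [0.20884473 0.6413032  0.24040368] [-6.24657623e-05  1.56740254e-01  9.87639475e-01 -8.69681224e-04] 0.08782805903760053
top {'mtx': array([[596.85376694,   0.        , 319.47024893],
       [  0.        , 596.85376694, 233.1898164 ],
       [  0.        ,   0.        ,   1.        ]]), 'dist_coeffs': array([-0.1756307,  0.       ,  0.       ,  0.       ,  0.       ]), 'R': array([[-2.43331202e-02, -9.99703889e-01, -1.85721428e-04],
       [-9.76900725e-01,  2.38175357e-02, -2.12362187e-01],
       [ 2.12303728e-01, -4.98600324e-03, -9.77191008e-01]]), 't': array([-0.08612162,  0.53318281,  1.46854229])}
side {'mtx': array([[575.06432568,   0.        , 315.50523125],
       [  0.        , 575.06432568, 245.16796357],
       [  0.        ,   0.        ,   1.        ]]), 'dist_coeffs': array([-0.1113029,  0.       ,  0.       ,  0.       ,  0.       ]), 'R': array([[-0.98015414, -0.19766148,  0.01509276],
       [-0.1428886 ,  0.65166922, -0.74492286],
       [ 0.13740707, -0.73229582, -0.66697986]]), 't': array([0.49279479, 0.19995554, 1.26640853])}
```

View pics/top0.png

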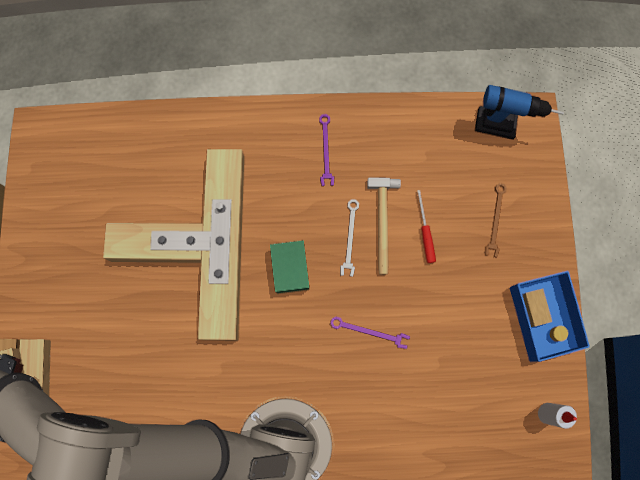

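View pics/side0.png

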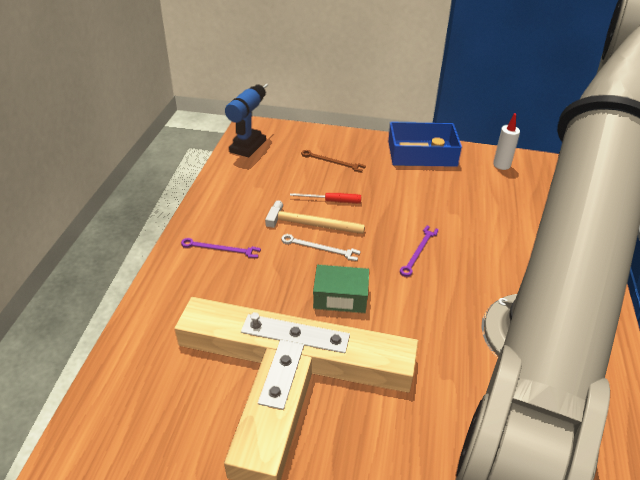

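Spanner-shaped things in the top view are at (350,237) bare steel, (326,150) purple, (370,333) purple and (496,220) brown. The plain steel one at (350,237) fits the description. The proud screw looks like the bright head at top (220,209) / side (256,321). I'll confirm both in one crop and measure them.

```bash
cat > h.py <<'E'
import numpy as np,cv2
def ray(c,uv):
    n=cv2.undistortPoints(np.array([[uv]],float),c['mtx'],c['dist_coeffs'])[0,0]
    return -c['R'].T@c['t'], c['R'].T@np.array([*n,1])
def at(c,uv,z):
    o,d=ray(c,uv);return o+d*(z-o[2])/d[2]
E
python3 - <<'E'
from h import *
T=np.load('top.npz');S=np.load('side.npz')
up=lambda im,k:cv2.resize(im,None,fx=k,fy=k,interpolation=cv2.INTER_CUBIC)
a=up(T['p'][190:290,140:240],4);b=up(S['p'][300:400,230:330],4);
cc=up(T['p'][180:300,260:400],200/70);out=np.hstack([a,b])
cv2.imwrite('pics/c1.png',out[...,::-1])
# spanner mask
p=T['p'].astype(int);m=((p.max(2)-p.min(2)<30)&(p.min(2)>120)).astype(np.uint8)
n,l,st,ce=cv2.connectedComponentsWithStats(m)
for i in range(1,n):
    if st[i,4]>40 and 100<ce[i][1]<350 and 140<ce[i][0]<540: print(st[i],ce[i],at(T,ce[i],0.006))
print('spanner ends',at(T,(353,203),.006),at(T,(348,272),.006),'carton',at(T,(290,267),.06))
for n,uv in dict(prou=(220,209),mid=(220,240.5),low=(218.5,273),s2=(191,240.5),s3=(162,240.5)).items():print(n,at(T,uv,.0945 if n=='prou' else .0745))
print('side',at(S,(255.5,320),.0945),at(S,(295,331),.0745))
print('hammer',at(T,(383,183),.02),at(T,(383,270),.02))
E
```

```text
[    0    47   640   305 38743] [459.25478151 133.82288413] [ 0.81584851 -0.49565033  0.006     ]
[368 178  33   9 282] [383.45744681 182.12765957] [ 0.67907411 -0.27571741  0.006     ]
[418 190   8  35  71] [421.4084507  207.33802817] [ 0.60638647 -0.37461883  0.006     ]
[ 151  199   81   85 2493] [203.87845969 240.79422383] [0.5288899  0.20794734 0.006     ]
[341 200  18  77 404] [349.79455446 239.59653465] [ 0.52281383 -0.17893424  0.006     ]
spanner ends [ 0.62253739 -0.19106582  0.006     ] [ 0.43660551 -0.17127078  0.006     ] carton [ 0.44486976 -0.02260588  0.06      ]
prou [0.59152881 0.15098264 0.0945    ]
mid [0.51438074 0.15332482 0.0745    ]
low [0.43131158 0.15637992 0.0745    ]
s2 [0.51613378 0.22785181 0.0745    ]
s3 [0.5178901  0.30325611 0.0745    ]
side [0.5953082  0.16495346 0.0945    ] [0.5143691  0.15986504 0.0745    ]
hammer [ 0.67237455 -0.27269232  0.02      ] [ 0.43738209 -0.26154137  0.02      ]
```

View pics/c1.png

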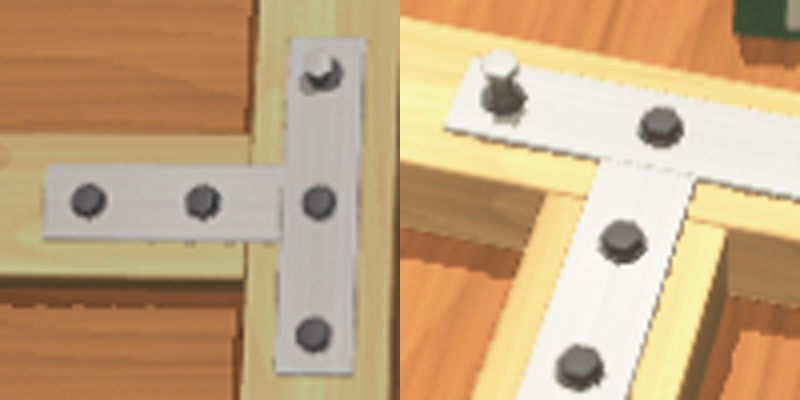

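The crop confirms it: only the screw at the far rail end has a bright head on bare shank (head top about (220.2,206.5) in top, (255,317) in side), and the other four are dark and tight. I'll move over high, with the fingers nearly shut.

```bash
python3 -m handwheel '[{"tx":-20,"ty":-13},{"tx":-40,"ty":-26},{"tx":-48,"ty":-32},{"tx":-48,"ty":-32},{"tx":-48,"ty":-32},{"tx":-48,"ty":-32},{"tx":-48,"ty":-32},{"tx":-48,"ty":-32},{"tx":-48,"ty":-32},{"tx":-48,"ty":-32},{"tx":-40,"ty":-26},{"tx":-20,"ty":-13}]' 0.9
cat > goal.py <<'E'
from bench import sense
import numpy as np
from scipy.spatial.transform import Rotation as R
def go(P):
    s=sense();q=s['ee_rot'];r=R.from_quat([q[1],q[2],q[3],q[0]])
    print(s['t'],s['position'],s['width'],'z',r.as_matrix()[:,2],'need tool mm',r.inv().apply(np.array(P)-s['position'])*1000)
E
python3 - <<'E'
from h import *
from goal import go
T=np.load('top.npz');S=np.load('side.npz')
def tri(a,b):
    (o,d),(p,e)=ray(T,a),ray(S,b);k=np.linalg.lstsq(np.c_[d,-e],p-o,rcond=None)[0]
    return (o+d*k[0]+p+e*k[1])/2, o+d*k[0]-p-e*k[1]
print(at(T,(220.2,206.5),.0945),at(S,(255,317),.0945),*tri((220.2,206.5),(255,317)),*tri((220,240.5),(295.5,331)))
go([.598,.154,.24])
E
```

```text
[0.59805514 0.15056122 0.0945    ] [0.59848924 0.15741664 0.0945    ] [0.60022014 0.1517359  0.08755983] [-5.55396421e-04 -1.32047834e-05 -1.51600132e-04] [0.51516326 0.15438095 0.06808406] [ 1.06558357e-03 -1.72573122e-05  2.19385813e-04]
0.1 [0.20883182 0.64133952 0.24053872] 0.08780373574968359 z [-3.82087455e-04 -1.53478160e-03 -9.99998749e-01] need tool mm [-520.93205773 -342.9000831     1.13798752]schema error: expected keys tx, ty, tz, turn
```

```bash
python3 -m handwheel '[{"tx":-20,"ty":-13,"tz":0,"turn":0},{"tx":-40,"ty":-26,"tz":0,"turn":0},{"tx":-50,"ty":-33,"tz":0,"turn":0},{"tx":-50,"ty":-33,"tz":0,"turn":0},{"tx":-50,"ty":-33,"tz":0,"turn":0},{"tx":-50,"ty":-33,"tz":0,"turn":0},{"tx":-50,"ty":-33,"tz":0,"turn":0},{"tx":-50,"ty":-33,"tz":0,"turn":0},{"tx":-50,"ty":-33,"tz":0,"turn":0},{"tx":-50,"ty":-33,"tz":0,"turn":0},{"tx":-40,"ty":-26,"tz":0,"turn":0},{"tx":-20,"ty":-13,"tz":0,"turn":0}]' 0.9
python3 -c "
from goal import go
go([.598,.153,.1385])"
```

```text
t: 1.6
position: [0.5987, 0.15, 0.2414]
ee_rot: [0.0, 0.16, 0.987, -0.001]
force: [-0.3, 0.3, -0.4]
width: 0.0041
grip_force: 0.0
1.6 [0.59870225 0.1500448  0.24138667] 0.004142957360666424 z [ 3.19719322e-04 -1.58534012e-03 -9.99998692e-01] need tool mm [  1.68041152   2.7277288  102.88162917]
```

```bash
python3 -m handwheel '[{"tx":1,"ty":2,"tz":15,"turn":0},{"tx":0,"ty":0,"tz":25,"turn":0},{"tx":0,"ty":0,"tz":25,"turn":0},{"tx":0,"ty":0,"tz":20,"turn":0},{"tx":0,"ty":0,"tz":12,"turn":0},{"tx":0,"ty":0,"tz":5,"turn":0},{"tx":0,"ty":0,"tz":0,"turn":0},{"tx":0,"ty":0,"tz":0,"turn":0}]'
python3 - <<'E'
from goal import go
from bench import *
import cv2,numpy as np
go([.598,.153,.1385])
p,_=get_image('side');q,_=get_image('top')
f=lambda im:cv2.resize(im,(400,400),interpolation=cv2.INTER_CUBIC)
cv2.imwrite('pics/n1.png',np.hstack([f(p[230:350,190:310]),f(q[150:270,160:280])])[...,::-1])
E
```

```text
t: 2.6
position: [0.5976, 0.158, 0.1401]
ee_rot: [0.001, 0.157, 0.988, 0.0]
force: [-0.3, -1.0, 0.6]
width: 0.0044
grip_force: 0.0
2.6 [0.59761819 0.15804553 0.14005982] 0.004403904404278488 z [ 1.13580795e-03  5.38649576e-04 -9.99999210e-01] need tool mm [-1.92407269 -4.68062252  1.55753835]
```

View pics/n1.png

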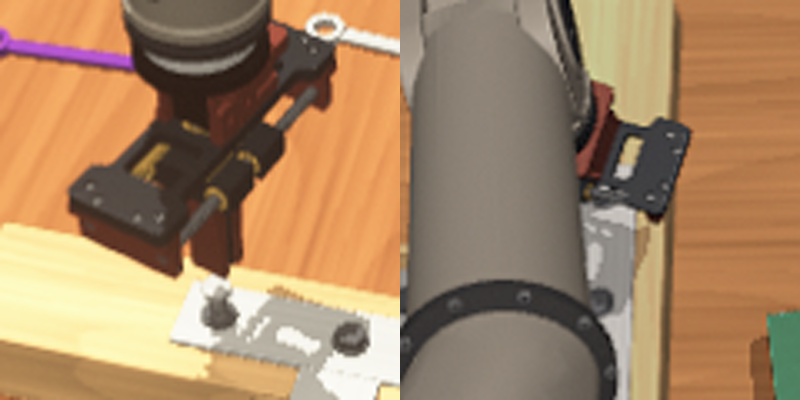

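The side view shows the fingertips at about (253,311), just above the bright head at (255,317). The top view is blocked by the arm. I'll compare with the projection.

```bash
python3 - <<'E'
from goal import go
from h import *
S=np.load('side.npz')
s=go([.598,.153,.1385])
f=lambda P:cv2.projectPoints(np.array([P],float),cv2.Rodrigues(S['R'])[0],S['t'],S['mtx'],S['dist_coeffs'])[0].ravel()
print(f([.5976,.155,.121]),f([.598,.153,.0945]))
E
```

```text
2.7 [0.59762158 0.15797663 0.14004234] 0.003979276501420529 z [ 1.12538144e-03  5.07770231e-04 -9.99999238e-01] need tool mm [-1.89990122 -4.61593997  1.54024112]
[255.00241883 307.50029476] [255.81758843 315.4417568 ]
```

```bash
python3 -m handwheel '[{"tx":-2,"ty":-4,"tz":1,"turn":0},{"tx":0,"ty":0,"tz":0,"turn":0},{"tx":0,"ty":0,"tz":0,"turn":0},{"tx":0,"ty":0,"tz":0,"turn":0},{"tx":0,"ty":0,"tz":0,"turn":0},{"tx":0,"ty":0,"tz":0,"turn":0},{"tx":0,"ty":0,"tz":0,"turn":0},{"tx":0,"ty":0,"tz":0,"turn":0},{"tx":0,"ty":0,"tz":0,"turn":0},{"tx":0,"ty":0,"tz":0,"turn":0},{"tx":0,"ty":0,"tz":0,"turn":0},{"tx":0,"ty":0,"tz":0,"turn":0}]'
python3 -m handwheel '[{"tx":0,"ty":0,"tz":0,"turn":0},{"tx":0,"ty":0,"tz":0,"turn":0},{"tx":0,"ty":0,"tz":0,"turn":0},{"tx":0,"ty":0,"tz":0,"turn":0},{"tx":0,"ty":0,"tz":0,"turn":0},{"tx":0,"ty":0,"tz":0,"turn":0},{"tx":0,"ty":0,"tz":0,"turn":0},{"tx":0,"ty":0,"tz":0,"turn":0},{"tx":0,"ty":0,"tz":0,"turn":0},{"tx":0,"ty":0,"tz":0,"turn":0},{"tx":0,"ty":0,"tz":0,"turn":0},{"tx":0,"ty":0,"tz":0,"turn":0}]'
python3 -m handwheel '[{"tx":0,"ty":0,"tz":-15,"turn":0},{"tx":0,"ty":0,"tz":-25,"turn":0},{"tx":0,"ty":0,"tz":-25,"turn":0},{"tx":0,"ty":0,"tz":-20,"turn":0},{"tx":0,"ty":0,"tz":-10,"turn":0},{"tx":0,"ty":0,"tz":-5,"turn":0}]'
python3 -c "
from goal import go
go([.535,-.180,.24])"
```

```text
t: 4.2
position: [0.5979, 0.1534, 0.1384]
ee_rot: [0.0, 0.157, 0.988, -0.0]
force: [-0.3, -0.4, -0.0]
width: 0.0045
grip_force: 0.0
t: 5.7
position: [0.5979, 0.1534, 0.1383]
ee_rot: [-0.0, 0.157, 0.988, 0.0]
force: [0.3, -0.2, -0.3]
width: 0.0041
grip_force: 0.0
t: 6.45
position: [0.598, 0.1535, 0.2391]
ee_rot: [0.0, 0.157, 0.988, 0.0]
force: [-0.2, -0.5, -0.7]
width: 0.0046
grip_force: 0.0
6.45 [0.59797423 0.15345016 0.23911267] 0.004621400121082199 z [ 7.06070704e-04  3.49348539e-04 -9.99999690e-01] need tool mm [ -43.36714693 -336.56164759   -1.04828925]
```

```bash
python3 -m handwheel '[{"tx":-2,"ty":-16,"tz":0,"turn":0},{"tx":-4,"ty":-32,"tz":0,"turn":0},{"tx":-6,"ty":-48,"tz":0,"turn":0},{"tx":-6,"ty":-48,"tz":0,"turn":0},{"tx":-6,"ty":-48,"tz":0,"turn":0},{"tx":-6,"ty":-48,"tz":0,"turn":0},{"tx":-6,"ty":-45,"tz":0,"turn":0},{"tx":-4,"ty":-32,"tz":0,"turn":0},{"tx":-2,"ty":-16,"tz":0,"turn":0},{"tx":-1,"ty":-4,"tz":0,"turn":0},{"tx":0,"ty":0,"tz":0,"turn":0}]'
python3 - <<'E'
from goal import go
from bench import *
import cv2,numpy as np
go([.535,-.181,.052])
p,_=get_image('side')
cv2.imwrite('pics/n2.png',cv2.resize(p[130:310,230:430],(600,540))[...,::-1])
E
```

```text
t: 7.82
position: [0.5346, -0.1793, 0.2381]
ee_rot: [-0.0, 0.156, 0.988, 0.0]
force: [0.1, -0.7, -0.2]
width: 0.0042
grip_force: 0.0
7.825 [ 0.53463149 -0.17931414  0.23806401] 0.004223167373839892 z [-3.81371904e-04  5.37664530e-04 -9.99999783e-01] need tool mm [ -0.96896948  -1.56322329 186.06292359]
```

View pics/n2.png

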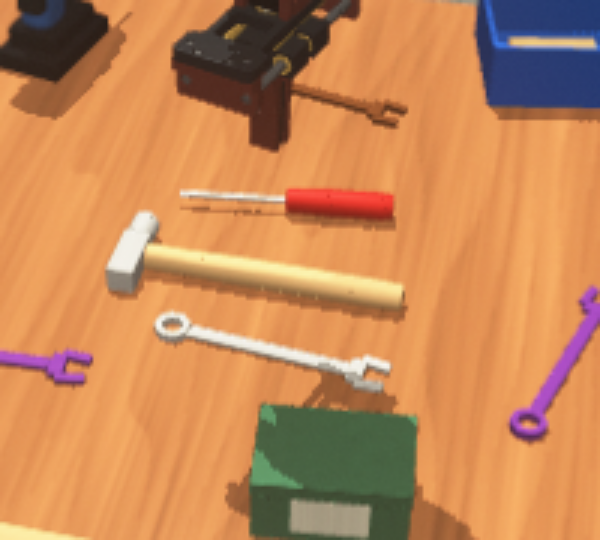

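The steel spanner lies clear and undisturbed, with its shank middle at about (317,245) in the side view. The fingers are high above it. I'll cross-check the position and descend.

```bash
python3 -c "
from h import *
S=np.load('side.npz')
for u in [(262,345),(230,337)]:print(at(S,(230+u[0]/3,130+u[1]/3),.006))"
python3 -m handwheel '[{"tx":-1,"ty":-1,"tz":12,"turn":0},{"tx":0,"ty":0,"tz":25,"turn":0},{"tx":0,"ty":0,"tz":35,"turn":0},{"tx":0,"ty":0,"tz":35,"turn":0},{"tx":0,"ty":0,"tz":30,"turn":0},{"tx":0,"ty":0,"tz":20,"turn":0},{"tx":0,"ty":0,"tz":10,"turn":0},{"tx":0,"ty":0,"tz":0,"turn":0},{"tx":0,"ty":0,"tz":0,"turn":0}]'
python3 - <<'E'
from goal import go
from bench import *
import cv2,numpy as np
go([.535,-.181,.052])
p,_=get_image('side')
cv2.imwrite('pics/n3.png',cv2.resize(p[130:310,230:430],(600,540))[...,::-1])
E
```

```text
[ 0.53506488 -0.18331499  0.006     ]
[ 0.56384552 -0.18751937  0.006     ]
t: 9.0
position: [0.5356, -0.1816, 0.072]
ee_rot: [0.001, 0.157, 0.988, -0.0]
force: [0.2, -0.8, 0.0]
width: 0.0044
grip_force: 0.0
9.0 [ 0.53564462 -0.18164189  0.07201242] 0.004437877215227364 z [ 1.23992891e-03 -2.22124199e-04 -9.99999207e-01] need tool mm [ 0.83659871  0.40741748 20.01146643]
```

View pics/n3.png

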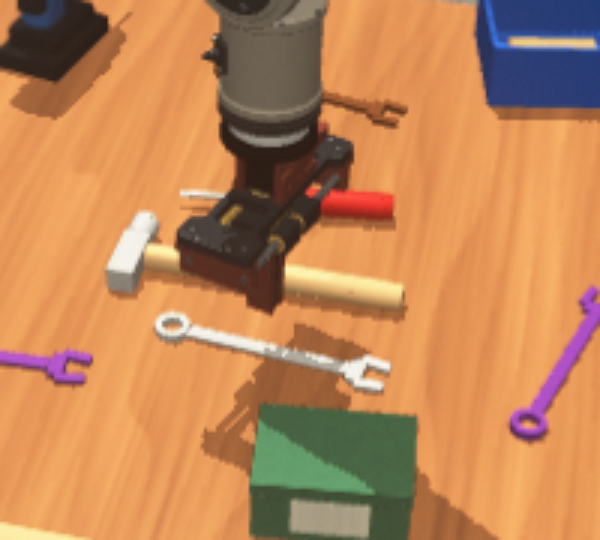

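The fingertips, at about (265,305) in the crop, are right above the shank. They go down the last 20 mm and hold.

```bash
python3 -m handwheel '[{"tx":0,"ty":0,"tz":10,"turn":0},{"tx":0,"ty":0,"tz":7,"turn":0},{"tx":0,"ty":0,"tz":3,"turn":0},{"tx":0,"ty":0,"tz":0,"turn":0},{"tx":0,"ty":0,"tz":0,"turn":0},{"tx":0,"ty":0,"tz":0,"turn":0},{"tx":0,"ty":0,"tz":0,"turn":0},{"tx":0,"ty":0,"tz":0,"turn":0},{"tx":0,"ty":0,"tz":0,"turn":0},{"tx":0,"ty":0,"tz":0,"turn":0},{"tx":0,"ty":0,"tz":0,"turn":0},{"tx":0,"ty":0,"tz":0,"turn":0}]'
python3 -m handwheel '[{"tx":0,"ty":0,"tz":0,"turn":0},{"tx":0,"ty":0,"tz":0,"turn":0},{"tx":0,"ty":0,"tz":0,"turn":0},{"tx":0,"ty":0,"tz":0,"turn":0},{"tx":0,"ty":0,"tz":0,"turn":0},{"tx":0,"ty":0,"tz":0,"turn":0},{"tx":0,"ty":0,"tz":0,"turn":0},{"tx":0,"ty":0,"tz":0,"turn":0},{"tx":0,"ty":0,"tz":0,"turn":0},{"tx":0,"ty":0,"tz":0,"turn":0},{"tx":0,"ty":0,"tz":0,"turn":0},{"tx":0,"ty":0,"tz":0,"turn":0}]'
python3 -m handwheel '[{"tx":0,"ty":0,"tz":0,"turn":0},{"tx":0,"ty":0,"tz":0,"turn":0},{"tx":0,"ty":0,"tz":0,"turn":0},{"tx":0,"ty":0,"tz":0,"turn":0}]'
```

```text
t: 10.55
position: [0.535, -0.1816, 0.0513]
ee_rot: [-0.0, 0.157, 0.988, 0.0]
force: [-0.0, -0.9, 0.1]
width: 0.0047
grip_force: 0.0
t: 12.05
position: [0.535, -0.1816, 0.0513]
ee_rot: [-0.0, 0.157, 0.988, 0.0]
force: [-0.9, -0.2, 0.5]
width: 0.0049
grip_force: 0.0
t: 12.55
position: [0.535, -0.1816, 0.0513]
ee_rot: [-0.0, 0.157, 0.988, 0.0]
force: [-0.3, -0.7, -0.3]
width: 0.0043
grip_force: 0.0
```

```bash
python3 -m handwheel '[{"tx":0,"ty":0,"tz":-12,"turn":0},{"tx":0,"ty":0,"tz":-25,"turn":0},{"tx":0,"ty":0,"tz":-35,"turn":0},{"tx":0,"ty":0,"tz":-40,"turn":0},{"tx":0,"ty":0,"tz":-40,"turn":0},{"tx":0,"ty":0,"tz":-40,"turn":0},{"tx":0,"ty":0,"tz":-35,"turn":0},{"tx":0,"ty":0,"tz":-30,"turn":0},{"tx":0,"ty":0,"tz":-15,"turn":0},{"tx":0,"ty":0,"tz":-8,"turn":0},{"tx":0,"ty":0,"tz":0,"turn":0},{"tx":0,"ty":0,"tz":0,"turn":0}]'
python3 -m handwheel '[{"tx":0,"ty":0,"tz":0,"turn":0},{"tx":0,"ty":0,"tz":0,"turn":0},{"tx":0,"ty":0,"tz":0,"turn":0},{"tx":0,"ty":0,"tz":0,"turn":0}]'
```

```text
t: 14.05
position: [0.5346, -0.1814, 0.3302]
ee_rot: [-0.001, 0.157, 0.988, -0.0]
force: [0.8, 0.7, 0.0]
width: 0.0043
grip_force: 0.0
t: 14.55
position: [0.5351, -0.1816, 0.3313]
ee_rot: [-0.0, 0.157, 0.988, 0.0]
force: [-1.0, -0.6, -0.2]
width: 0.0044
grip_force: 0.0
```

```bash
python3 -c "
from bench import close_job
print(close_job())"
```

```text
the job is handed in; nothing more can be done
None
```

I pointed at the proud screw and then at the plain steel spanner, each for about 3 s with the fingertips about 25 mm above; no contact showed in the force readings, the hand finished about 30 cm clear of both, and the job is handed in at about 14.6 s.

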